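Change the jar in the sprung spice rack

ROBOT

A 6-joint arm with a two-finger parallel gripper is mounted at the origin on a cart in front of the work surface, level with it; the furniture and walls round the work are solid. World frame = base frame: x ahead of the robot, y to its left, z up, the work surface at z = 0. Lengths are in m, angles in rad, forces in N, time in s.
With the tool pointing down it reaches from about 0.325 to 0.9 m from the base axis. Payload 6.1 kg.
Tool frame: the origin (TCP) lies midway between the tips of the shut fingers; the grasp point (between the pads) lies 19 mm behind it (ctrl.pinch_z is the distance from the TCP to the grasp point, in m); z points along the fingers, y is the line along which they close (so a half turn about z gives the same grasp; the last joint's range is limited). The gripper opens to 85 mm and grips with 20 to 120 N. Pads are 22 mm wide; open, the fingers measure 114 mm over their backs; the gripper's body (76 mm by 85 mm) begins 54 mm behind the grasp point. The pads swing forward as they close: fully open they stand 13 mm farther back than shut.
Start: joints at [1.111, 0.22, 1.526, -0, 1.395, -0.126], TCP at [0.205, 0.59, 0.231] pointing down, gripper open.
Joint ranges: [-2.98, 2.98], [-0.91, 2.08], [0.09, 2.57], [-1.24, 4.39], [0.2, 2.65], [-2.68, 2.68]. Speed limits (rad/s): [2.57, 2.57, 3.01, 3.14, 3.14, 3.14].

INTERFACE

Orientations are given as a unit quaternion [w, x, y, z].
In Python, from bench import ctrl, vision gives the robot as it stands. Calls block until the motion is done:
- ctrl.move_pose(position, orientation): joint-space move of the TCP to a pose.
- ctrl.move_linear(position, velocity=0.15, ori=None): straight line of the TCP; ori=None keeps the orientation; velocity is the mean speed in m/s.
- ctrl.goto_joints(angles): joint-space move.
- ctrl.grip(opening): opening from 0.0 (shut) to 1.0 (fully open); the grip force is fixed at half the most; returns when the fingers have stopped.
- ctrl.dwell(seconds).
- ctrl.solve_ik(position, orientation): joint angles nearest the present ones, or None.
- vision.snapshot(name): name is "side" or "top"; returns a dict with "frame" (384x512x3 uint8, red, green, blue), "depth" (384x512 float32, m along the optical axis (not along the pixel's ray), 0 where there is no reading), "K" (3x3 intrinsics, pixels), "world_to_cam" (4x4, takes a point from world to camera coordinates). Camera axes: x right, y up, looking along -z (the intrinsics and any distortion apply to the point x, -y, -z); pixel columns grow to the right and rows downward; lengths in m; the calibration is good to about 2 mm. A picture is of the moment at which its call begins.
A pose or a line that the arm cannot do raises ctrl.MotionError and nothing moves.
- ctrl.close_job(): hands the job in; it is judged then, once.
Readings, each from a call of its own:
- ctrl.read_time(): time.
- ctrl.read_joints(): joint angles.
- ctrl.read_joint_velocities(): joint speeds.
- ctrl.read_joint_efforts(): joint torques, N m.
- ctrl.read_tool_pos(): TCP position.
- ctrl.read_tool_rot(): TCP orientation.
- ctrl.read_contact_force(): force on the tool from outside, world axes, zero at the start.
- ctrl.read_ft_torque(): the same for the moment, N m.
- ctrl.read_grip_width(): opening from 0.0 (shut) to 1.0 (fully open).
- ctrl.read_gripper_force(): force on a finger pad.
Only numpy, scipy, OpenCV 4.12 (cv2) and the standard library are available. Lean on these libraries where they do the work, as an engineer would, in place of code of your own. Each camera call takes 0.05 s, during which the arm holds its last target. There are 200 camera calls.

TASK

The brown-lidded spice jar in the rack is empty: take it out of its clip and stand it upright on the chopping board for refilling. Then press the green-lidded jar that stands alone on the worktop fully home into the clip that has become free, upright with its foot on the rack's base. Leave the jar in the other clip and the other things where they are.

Things in the scene. Friction and masses are not known exactly. Their poses are not given: they have to be found in the camera images.
- rack: Light wooden spice rack, slick lacquer, fixed. Origin: centre of underside; x points from the open front to the back wall, y to the left, z up. Base plate 226 mm (y), x from -45 to +41 mm, top 8 mm above the worktop. Back wall 66 mm high, its front face at x = +23 mm. Two clips, centres at x = 0, y = +55 and -55 mm: slick steel jaws 43 to 67 mm above the worktop.
- clip_left (a point): Where the centre of a jar's underside stands when home in the left (+y) clip, on the base plate; axes as the rack's. The jaws swing sideways about upright pins at the back wall and are sprung shut. Flared mouth 54 mm wide at x = -35 mm, narrowest 33 mm at x = -15 mm: a jar pushed in +x with 3 to 10 N spreads them; they close in front of it and hold it to the wall.
- clip_right (a point): The same for the right (-y of the rack) clip. Both clips are open above: a held jar can be lifted out upwards or pulled out forwards (-x of the rack) against a few newtons. A jar pushed in by its lid must be gripped firmly (60 N or more), else its foot lags behind and it leans.
- brown_jar: Glass spice jar with a brown lid, 44 mm in diameter over the lid, 105 mm high, to be taken out of the rack; it starts in the left or the right clip; its origin is the centre of its underside, z up along the jar. Round body 41 to 44 mm in diameter; the lid spans 85 to 105 mm above the origin. Weight about 0.1 kg.
- green_jar: Glass spice jar with a green lid, 46 mm in diameter, 106 mm high, standing upright alone on the worktop in front of the rack; its origin is the centre of its underside, z up along the jar. Round body 41 to 44 mm in diameter; the lid spans 85 to 105 mm above the origin. Weight about 0.1 kg.
- other_jar: Glass spice jar with a green lid, 46 mm in diameter, 106 mm high, in the other clip of the rack at the start; it stays there; its origin is the centre of its underside, z up along the jar. Round body 41 to 44 mm in diameter; the lid spans 85 to 105 mm above the origin. Weight about 0.1 kg.
- board: Wooden chopping board, fixed, 200 mm (its x) by 300 mm (its y) by 22 mm thick; origin: centre of its underside on the worktop; its top is 22 mm higher. An onion (94 mm high) and a tomato lie on its half with positive y (y above 50 mm); the half with negative y is free.
- mug: Dark mug, 80 mm in diameter, 91 mm high, on the worktop at the right; a bystander. Origin: centre of its underside.
- milk_tin: Food tin, 76 mm in diameter, 110 mm high, behind and left of the rack; a bystander. Origin: centre of its underside.
Mind the look-alikes: they are no part of the job. What is shaped like the brown_jar but red or yellow is not meant.

How it is judged:
By the outcome, as a careful person would: the job done as asked, in the order asked, and still so for the second after the job is handed in, with the robot touching nothing.
It also fails if it takes over 64 s, if anything falls off the work surface, if the arm or the gripper's body presses on something with over 40 N, if the wrist force passes 120 N, or if a joint passes its speed limit or range.

## Working session

There is one attempt and no reset: what is moved stays moved. The work goes in short steps, each a Python script; the robot and the scene stay as the last script left them, time stands still between calls to the robot, and variables do not carry over. Pictures are saved under pics/ and viewed, at most 10 in all, crops included, and the job is handed in when it is done.

```bash
mkdir -p pics; ls
cat > h.py <<'E'
import numpy as np, cv2
from bench import ctrl, vision
def cloud(s):
    K=s["K"];d=s["depth"];v,u=np.mgrid[:d.shape[0],:d.shape[1]]
    P=np.stack([(u-K[0,2])/K[0,0]*d,-(v-K[1,2])/K[1,1]*d,-d],-1)
    T=np.linalg.inv(s["world_to_cam"]);W=P@T[:3,:3].T+T[:3,3];W[d==0]=np.nan
    return W
def ray(s,u,v,z):
    K=s["K"];T=np.linalg.inv(s["world_to_cam"])
    r=T[:3,:3]@np.array([(u-K[0,2])/K[0,0],-(v-K[1,2])/K[1,1],-1.]);o=T[:3,3]
    return o+r*(z-o[2])/r[2]
E
python3 - <<'E'
from h import *
for n in("top","side"):
    s=vision.snapshot(n);cv2.imwrite(f"pics/{n}0.png",s["frame"][...,::-1]);np.savez(f"{n}0.npz",**{k:np.asarray(x) for k,x in s.items()})
    print(n,s.keys(),s["K"],np.linalg.inv(s["world_to_cam"]).round(3))
print(ctrl.pinch_z,ctrl.read_tool_rot(),ctrl.read_time())
E
```

```text
pics
top dict_keys(['frame', 'depth', 'K', 'world_to_cam']) [[375.21544618   0.         251.82285085]
 [  0.         375.21544618 192.68294308]
 [  0.           0.           1.        ]] [[-0.066  0.972 -0.226  0.275]
 [-0.998 -0.063  0.019  0.027]
 [ 0.004  0.226  0.974  1.099]
 [ 0.     0.     0.     1.   ]]
side dict_keys(['frame', 'depth', 'K', 'world_to_cam']) [[423.55490002   0.         254.81907394]
 [  0.         423.55490002 186.56491197]
 [  0.           0.           1.        ]] [[ 0.997  0.056 -0.047  0.485]
 [-0.071  0.601 -0.796 -0.897]
 [-0.016  0.797  0.603  0.741]
 [ 0.     0.     0.     1.   ]]
0.0187 [-2.83545894e-04  1.66129463e-01  9.86103532e-01 -8.63419727e-04] 0.1
```

View pics/top0.png

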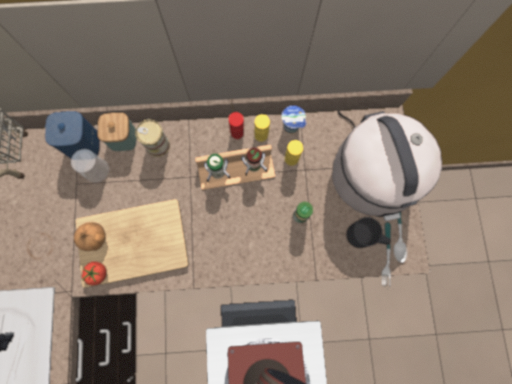

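View pics/side0.png

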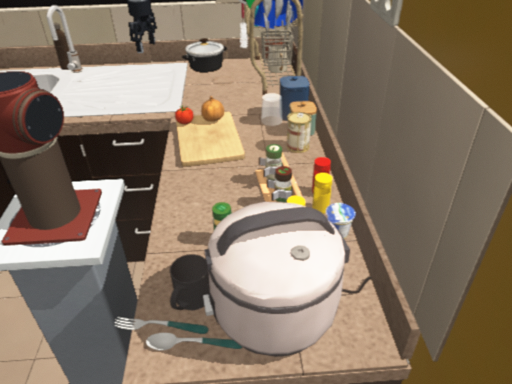

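The top view shows the rack at about (236,167), with a green-lidded jar at (216,162) in the left clip and a brown-lidded one at (255,156) in the right clip. The lone green jar is at (304,211) and the board at (135,242), with the onion and tomato at its left end.

Candidates for brown: brown lid (255,156). The red (236,125) and yellow (262,125), (294,150) jars, the onion (88,237) and the wooden-lid canister (117,127) are not it. Candidates for green: the lone jar (304,211), which I choose; the one at (216,162) stays.

```bash
cat > m.py <<'E'
from h import *
s=dict(np.load("top0.npz"));W=cloud(s);f=s["frame"]
cv2.imwrite("pics/crop.png",cv2.resize(f[100:240,180:340,::-1],None,fx=4.5,fy=4.2,interpolation=cv2.INTER_CUBIC))
h=cv2.cvtColor(f,cv2.COLOR_RGB2HSV)
for n,(u,v),zl in [("other",(216,162),.114),("brown",(255,156),.113),("green",(304,211),.106),("yellow",(294,150),.1),("tin",(293,118),.11),("red",(236,122),.1),("yel2",(262,122),.1)]:
    w=W[v-20:v+20,u-20:u+20].reshape(-1,3);
    c=ray(s,u,v,zl);d=np.hypot(w[:,0]-c[0],w[:,1]-c[1])
    zt=np.nanpercentile(w[d<.03][:,2],95)
    t=w[(d<.045)&(abs(w[:,2]-zt)<.006)]
    (cx,cy),r=cv2.minEnclosingCircle(t[:,:2].astype(np.float32))
    print(n,c.round(3),"ztop",zt.round(4),"mean",t.mean(0).round(4),"circ",round(cx,4),round(cy,4),round(r,4),len(t))
# board: points z~22mm
H=W[...,2]
for n,m in [("board",(abs(H-.022)<.006)&(np.indices(H.shape)[1]<195)&(np.indices(H.shape)[0]>190)&(np.indices(H.shape)[0]<290)&(np.indices(H.shape)[1]>70)),
            ("wall",(abs(H-.066)<.005)&(W[...,0]>.4)&(np.indices(H.shape)[1]>190)&(np.indices(H.shape)[1]<280)&(np.indices(H.shape)[0]>140)&(np.indices(H.shape)[0]<195))]:
    m=cv2.morphologyEx(m.astype(np.uint8),cv2.MORPH_OPEN,np.ones((2,2)))
    k,l,st,_=cv2.connectedComponentsWithStats(m);i=1+st[1:,4].argmax();p=W[l==i][:,:2].astype(np.float32)
    R=cv2.minAreaRect(p);print(n,R,cv2.boxPoints(R).round(3).tolist(),len(p))
E
python3 m.py
```

```text
other [0.596 0.1   0.114] ztop 0.1166 mean [0.5993 0.1054 0.1148] circ 0.5996 0.1058 0.0233 205
brown [ 0.607 -0.008  0.113] ztop 0.1163 mean [ 0.6122 -0.0035  0.1143] circ 0.6128 -0.0045 0.0222 187
green [ 0.445 -0.129  0.106] ztop 0.1083 mean [ 0.4504 -0.1297  0.1063] circ 0.4506 -0.1295 0.0224 212
yellow [ 0.622 -0.119  0.1  ] ztop 0.1086 mean [ 0.6272 -0.1205  0.1067] circ 0.6282 -0.1199 0.0221 178
tin [ 0.714 -0.123  0.11 ] ztop 0.0731 mean [ 0.729  -0.1296  0.0712] circ 0.7269 -0.1287 0.038 347
red [0.716 0.039 0.1  ] ztop 0.1086 mean [0.7237 0.0411 0.1066] circ 0.7236 0.0413 0.0226 167
yel2 [ 0.712 -0.035  0.1  ] ztop 0.1084 mean [ 0.7113 -0.0329  0.1064] circ 0.7117 -0.034 0.0225 168
board ((0.4013178050518036, 0.3603729009628296), (0.1988154798746109, 0.2975916564464569), 7.81474494934082) [[0.28299999237060547, 0.49399998784065247], [0.3230000138282776, 0.19900000095367432], [0.5199999809265137, 0.22599999606609344], [0.47999998927116394, 0.5210000276565552]] 6075
wall ((0.6312368512153625, 0.05216187238693237), (0.07885995507240295, 0.02854597195982933), 84.34784698486328) [[0.6129999756813049, 0.014000000432133675], [0.6420000195503235, 0.012000000104308128], [0.6489999890327454, 0.09000000357627869], [0.6209999918937683, 0.09300000220537186]] 136
```

View pics/crop.png

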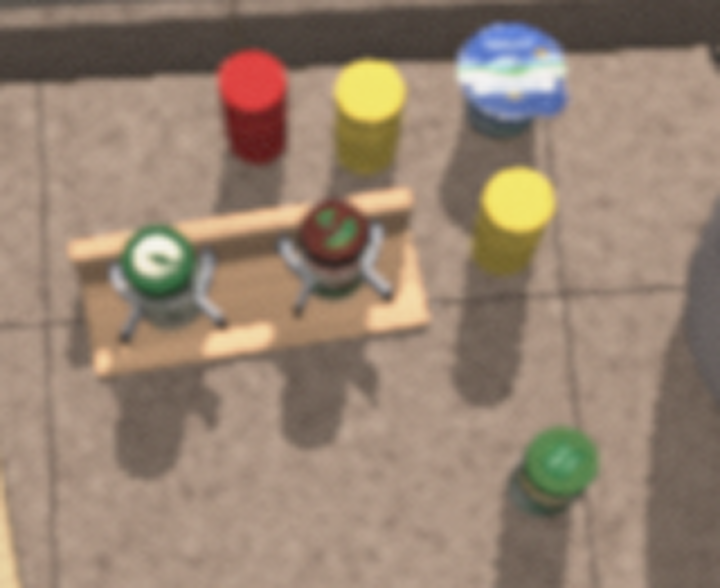

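The crop shows the brown lid in the right clip at original pixel (255,156) and the lone green jar at (304,211), with the red and yellow jars clear of both. The lid heights match what the sizes given require, the clip spacing measures 110 mm and the board 199 × 298 mm, so the choice holds. Now I'll take out the brown jar.

```bash
cat >> h.py <<'E'
YR=np.arctan2(.0131,.1095); YB=.1354; Z=.073
def ori(a):  # tool down, closing line at world angle a
    p=(np.pi/2+a)/2; return [0,float(np.cos(p)),float(np.sin(p)),0]
def st(m): print(m,"t",round(ctrl.read_time(),1),"p",np.round(ctrl.read_tool_pos(),4),"F",np.round(ctrl.read_contact_force(),1),"w",round(ctrl.read_grip_width(),3),"gf",round(ctrl.read_gripper_force(),1),flush=True)
B=np.array([.6125,-.004]);G=np.array([.4506,-.1296]);D=np.array([.413,.271]);RX=np.array([np.cos(YR),np.sin(YR)])
def P(xy,z): return [float(xy[0]),float(xy[1]),z]
def shot(n,f):
    s=vision.snapshot(n);cv2.imwrite(f"pics/{f}.png",s["frame"][...,::-1]);return s
E
python3 - <<'E'
from h import *
ctrl.move_pose(P(B,.26),ori(YR));st("above");print(np.round(ctrl.read_joints(),2))
ctrl.move_linear(P(B,.008+Z),.15);st("at")
ctrl.grip(0.0);st("grip")
ctrl.move_linear(P(B,.25),.1);st("lift")
s=shot("side","lift")
E
```

```text
above t 2.7 p [ 0.6125 -0.003   0.26  ] F [ 0.2  0.5 -0.6] w 0.999 gf 0.0
[-0.13  0.17  1.53  0.    1.44 -0.25]
at t 4.0 p [ 0.6134 -0.0041  0.0823] F [ 0.3  0.3 -0.3] w 1.003 gf 0.0
grip t 4.5 p [ 0.6121 -0.0041  0.0818] F [-3.7 -0.5  5.5] w 0.499 gf 60.1
lift t 6.3 p [ 0.6121 -0.004   0.2491] F [ 0.3  0.2 -1.7] w 0.502 gf 61.0
```

View pics/lift.png

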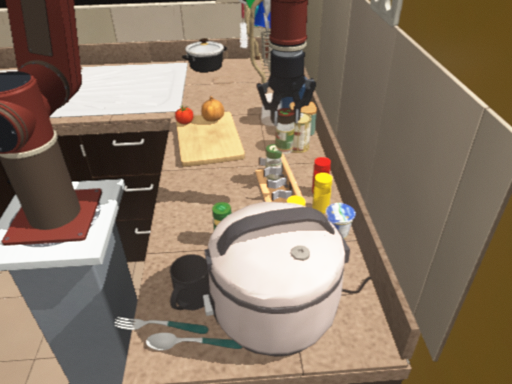

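The side view shows the brown jar hanging upright in the gripper at (286,130), with the right clip empty and the other jar still in place at (273,155). Next I'll set it on the board.

Run:
```python
from h import *
ctrl.move_pose(P(D,.25),ori(YR));st("over")
ctrl.move_linear(P(D,.022+Z+.012),.15)
z=.022+Z+.012
while z>.022+Z-.004:
    z-=.0015; ctrl.move_linear(P(D,z),.03)
    if ctrl.read_contact_force()[2]>2: break
st("down"); ctrl.grip(1.0);st("open")
ctrl.move_linear(P(D,.25),.2)
ctrl.move_pose(P(G,.25),ori(YR));st("overG")
s=shot("top","placed");W=cloud(s)
w=W.reshape(-1,3);w=w[(abs(w[:,2]-.127)<.008)&(np.hypot(*(w[:,:2]-D).T)<.05)];print("brown",w.mean(0).round(4),len(w))
```

```text
over t 7.7 p [0.4138 0.2705 0.2502] F [-0.3  0.9 -0.6] w 0.498 gf 61.0
down t 10.8 p [0.4133 0.2713 0.0959] F [-2.  -0.7  5.8] w 0.5 gf 61.9
open t 11.2 p [0.413  0.271  0.0949] F [-0.5 -0.4  0.5] w 0.998 gf 0.0
overG t 13.7 p [ 0.4507 -0.1288  0.2497] F [0.7 0.7 0.8] w 1.0 gf 0.0
brown [0.4129 0.2706 0.128 ] 226
```

View pics/placed.png

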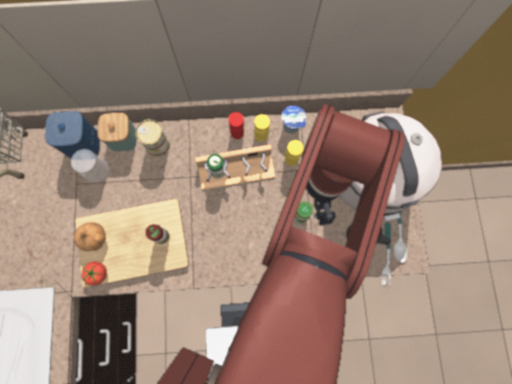

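The top view shows the brown jar upright on the board at (155,232), the right clip empty at (255,163), and the other jar unmoved. Next come the green jar and the insertion.

Run:
```python
from h import *
ctrl.move_linear(P(G,Z),.15);st("at")
ctrl.grip(0.0);st("grip"); g=ctrl.read_tool_pos()[2]
ctrl.move_linear(P(G,.14),.15)
A=B-.095*RX
ctrl.move_linear(P(A,.14),.15)
zi=g+.008+.0015
ctrl.move_linear(P(A,zi),.1);st("front")
ctrl.move_linear(P(B-.045*RX,zi),.08);st("mouth")
for d in np.arange(-.042,.0041,.003):
    ctrl.move_linear(P(B+d*RX,zi),.03);F=np.array(ctrl.read_contact_force());print(round(d,3),F.round(1),np.round(ctrl.read_tool_pos(),4))
    if -F[:2]@RX>(25 if d<-.004 else 12): break
st("in");shot("side","in");s=shot("top","in_top")
```

```text
at t 15.1 p [ 0.4513 -0.1299  0.0739] F [-0.1 -0.1 -0.8] w 0.997 gf 0.0
grip t 15.5 p [ 0.451  -0.1299  0.0738] F [-2.4  0.3  6.1] w 0.509 gf 60.2
front t 17.9 p [ 0.5185 -0.0155  0.0836] F [-0.2  0.4  0.1] w 0.515 gf 60.5
mouth t 18.6 p [ 0.5674 -0.0093  0.0831] F [-0.7 -0.  -0.4] w 0.51 gf 60.5
-0.042 [0.2 0.6 0. ] [ 0.5707 -0.009   0.0834]
-0.039 [ 0.2  0.4 -1.1] [ 0.574  -0.0086  0.0834]
-0.036 [ 0.3  1.  -1.6] [ 0.5768 -0.0081  0.0832]
-0.033 [-1.5 -0.4 -1. ] [ 0.5794 -0.0079  0.083 ]
-0.03 [-4.1 -1.3 -1.4] [ 0.5821 -0.0076  0.0828]
-0.027 [-4.4 -0.3 -1.6] [ 0.5849 -0.0071  0.0827]
-0.024 [-2.8 -0.3 -2.3] [ 0.5889 -0.0068  0.0833]
-0.021 [ 0.2  0.2 -2.1] [ 0.5927 -0.0064  0.0838]
-0.018 [ 0.4  1.1 -0.3] [ 0.5955 -0.006   0.0837]
-0.015 [ 0.1  0.8 -1.7] [ 0.5984 -0.0058  0.0836]
-0.012 [ 1.8  0.3 -0. ] [ 0.6012 -0.0054  0.0835]
-0.009 [ 1.6  1.5 -1.1] [ 0.6041 -0.0051  0.0834]
-0.006 [ 2.6  0.4 -1.6] [ 0.607  -0.0047  0.0834]
-0.003 [ 1.6  0.4 -1.5] [ 0.6099 -0.0044  0.0834]
0.0 [-4.6 -0.6  3.1] [ 0.6114 -0.0041  0.083 ]
0.003 [-13.1  -1.5   5.9] [ 0.6117 -0.0039  0.0821]
in t 22.6 p [ 0.6117 -0.0039  0.0821] F [-13.1  -1.5   5.9] w 0.512 gf 62.2
```

Run:
```python
from h import *
zi=.0833
ctrl.move_linear(P(B-.001*RX,zi),.03);st("back")
for z in (.082,.081,.080):
    if ctrl.read_contact_force()[2]>4: break
    ctrl.move_linear(P(B-.001*RX,z),.03);st(z)
ctrl.grip(1.0);st("open")
ctrl.move_linear(P(B,.25),.15)
ctrl.move_pose([.35,-.2,.3],ori(YR));st("away")
s=shot("top","fin_t");W=cloud(s).reshape(-1,3)
for n,c,z in(("green",B,.114),("other",np.array([.5995,.1055]),.114),("brown",D,.127)):
    w=W[(abs(W[:,2]-z)<.008)&(np.hypot(*(W[:,:2]-c).T)<.04)];print(n,w.mean(0).round(4),len(w))
q=vision.snapshot("side")["frame"];f=s["frame"]
a=cv2.resize(q[130:220,220:320,::-1],(400,360),interpolation=cv2.INTER_CUBIC);b=cv2.resize(f[120:210,180:280,::-1],(400,360),interpolation=cv2.INTER_CUBIC)
cv2.imwrite("pics/fin.png",np.hstack([a,b]))
```

```text
back t 23.0 p [ 0.6112 -0.0041  0.083 ] F [-1.8  0.2 -1.8] w 0.511 gf 61.1
0.082 t 23.3 p [ 0.6112 -0.0041  0.0819] F [-3.1 -0.7  0.2] w 0.51 gf 61.6
0.081 t 23.5 p [ 0.6113 -0.0042  0.0818] F [-6.4 -0.4  6.4] w 0.512 gf 62.5
open t 24.0 p [ 0.6118 -0.0041  0.081 ] F [ 0.6  0.3 -0.1] w 1.004 gf 0.0
away t 26.6 p [ 0.3505 -0.1998  0.3   ] F [-0.1 -0.2  0.7] w 1.002 gf 0.0
green [ 0.6109 -0.004   0.1143] 207
other [0.5986 0.1052 0.1143] 218
brown [0.413  0.2705 0.1281] 230
```

View pics/fin.png

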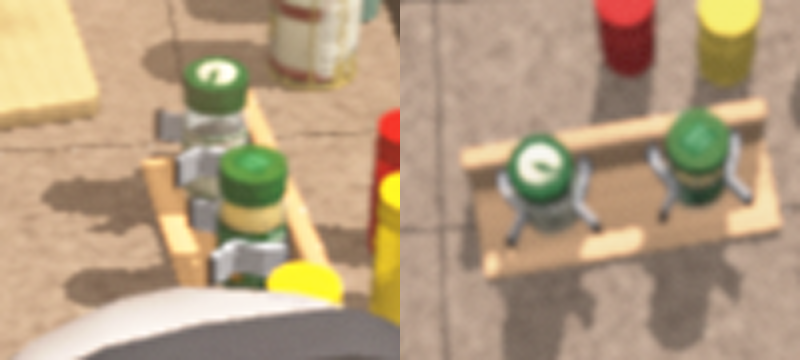

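The two crops show both green-lidded jars upright in their clips, at (253,185) and (215,80) in the side view and (697,140) and (540,165) in the top view. The jaws are closed in front of the newly inserted jar, and its lid is at the same height as the other's. The brown jar is still where I placed it.

```bash
python3 -c "
from h import *
print(ctrl.close_job())"
```

```text
the job is handed in; nothing more can be done
None
```

The job is handed in: the brown jar stands upright on the free half of the board, and the green jar is home in the right clip; the other jar has not moved, and the robot clock was at about 27 s.

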